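# Close the sample jar on the capping stand

## Robot

A 6-joint arm with a two-finger parallel gripper is mounted at the origin on the work surface. World frame = base frame: x ahead of the robot, y to its left, z up, the work surface at z = 0. Lengths are in m, angles in rad, forces in N, time in s.
With the tool pointing down it reaches from about 0.225 to 0.725 m from the base axis. Payload 3.1 kg.
Tool frame: the origin (TCP) lies at the very end of the fingers, on their centre line; the grasp point (between the pads) lies 19 mm behind it (manip.grasp_offset is the distance from the TCP to the grasp point, in m); z points along the fingers, y is the line along which they close (so a half turn about z gives the same grasp; the last joint's range is limited). The gripper opens to 85 mm and grips with 20 to 120 N. Pads are 22 mm wide; open, the fingers measure 114 mm over their backs; the gripper's body (76 mm by 85 mm) begins 54 mm behind the grasp point. The pads swing forward as they close: fully open they stand 13 mm farther back than shut.
Start: joints at [-0.128, 0.048, 0.099, 1.622, 0, 1.443], TCP at [0.525, -0, 0.231] pointing down, gripper open.
Joint ranges: [-2.91, 2.91], [-0.99, 1.94], [-1.21, 1.42], [-2.12, 2.29], [-1.49, 1.47], [-3.14, 3.14]. Speed limits (rad/s): [2.79, 2.79, 3.14, 3.14, 3.14, 3.14].

## Interface

Orientations are given as a unit quaternion [x, y, z, w].
In Python, from station import manip gives the robot as it stands.
- The arm moves only by the tool jog_arm, never from a script. Its argument "series" is text: rows parted by semicolons, each of 7 numbers parted by spaces: the turn, a rotation vector about the tool's x, y, z scaled (see below), then the shift along the tool's x, y, z scaled (see below), then the opening, from 0 (shut) to 1 (fully open). A call has 1 to 20 rows; each row shifts and turns the commanded pose from where the row before left it, along the tool's axes as they then stand; what a row does not reach is not made up. The controller multiplies each number of a shift by 3 cm and each number of a turn by 8 degrees. A row lasts 1/8 s, in which the tool goes at most 62.5 mm and 10.7 degrees, less where a joint would pass 70% of its speed; a pose out of reach is approached as far as the arm can. A call with a number of a shift or a turn outside -1 to 1 is refused whole. A call with a gripper value outside its range is refused whole. The fingers move at their own pace and stop on an object; "force" is the grip in N (left out, the last holds). Time passes only in rows, so rows that do not move let the fingers close. It gives the time, the measured TCP pose, the force, the opening and the grip force at its end, in the units of the state.
- manip.get_state(): the state, without advancing time (a new reading comes with each control period).
- manip.camera(name): name is "scene" or "side" or "wrist"; returns the picture (480x640x3 uint8, blue, green, red); there is no depth.
- manip.camera_model(name): a dict with "vfov" (degrees; the focal length in pixels is half the picture's height over the tangent of half this angle, whatever the lens; pixels are square), "cx", "cy" (the principal point, pixels), "k1" (the pictures are not rectified: a ray, as slopes to the right and down, at radius r is drawn at 1 + k1 r^2 times it, then the intrinsics apply), "origin" and "orientation" of the camera in the world. Camera axes: x right, y up, looking along -z (the intrinsics and any distortion apply to the point x, -y, -z); pixel columns grow to the right and rows downward; lengths in m; the calibration is good to about 2 mm. A picture is of the moment at which its call begins: read the wrist's pose just before it. camera_model takes no time and is no camera call; for the wrist camera it gives the pose at the moment of the call.
- manip.hand_in(): hands the job in; it is judged then, once.
The state is a dict: "time": time; "qpos": joint angles; "dq": joint speeds; "joint_efforts": joint torques, N m; "ee_pos": TCP position; "eef_rot": TCP orientation; "ft_force": force on the tool from outside, world axes, zero at the start; "ft_torque": the same for the moment, N m; "opening": opening from 0.0 (shut) to 1.0 (fully open); "grasp_force": force on a finger pad.
Only numpy, scipy, OpenCV 4.12 (cv2) and the standard library are available. Lean on these libraries where they do the work, as an engineer would, in place of code of your own. Each camera call takes 0.05 s, during which the arm holds its last target. There are 200 camera calls.

## Task

Put the grey screw cap on the jar in the sprung stand: set it on the neck pressing lightly, turn it backward (counterclockwise from above) until it has dropped into the thread starts, then screw it forward (clockwise) fully home against its stop and let go. Be gentle: do not force the jar round in its cup or ram it down, and leave the beaker, the bottle and the small steel basket where they stand.

Things in the scene. Friction and masses are not known exactly. Their poses are not given: they have to be found in the camera images.
- cap: Loose light grey round screw cap, ribbed side, 54 mm wide (55 over the fine ribs), 31 mm tall, about 50 g, standing mouth down on the table. Origin: centre of its mouth, z up its axis. Inside 48 mm wide, 26 mm high. Three 4 mm thick pins point inward from the wall, 120 degrees apart (one along +x), centres 4 mm above the mouth, tips 17.5 mm from the axis.
- holder: Fixed white base plate, 110 x 110 x 12 mm, of the capping stand; origin centre of its underside on the table, z up. On its vertical axis: sprung aluminium cup 86 mm wide holding a white plastic jar 74 mm wide (shoulder 106 mm up) with a threaded neck. Cap's origin above the table when fully home, jar unpressed: 118 mm.
- neck_rim (a point): Centre of the jar's neck rim with the jar unpressed, 142 mm above the table (point fixed to the stand; it does not sink). Rim 25 mm wide, tapering out to 32 mm at 6 mm below it; thread outside 44 mm, 2 mm play all round in the cap. Cup, jar and neck sink together under load: starts at 1 N, then 0.5 N per mm, hard stop at 22 mm. The sink is not measured.
- thread_top (a point): Point on the neck axis 136 mm above the table: top of the thread, jar unpressed (does not sink). Three equal thread starts; their angle differs each time and is not measured. Clockwise from above, each 120 degrees has an open entry of 30, a ridge of 80 (pins run under its first 65, then meet its solid home stop), and a tooth of 10, 3 mm above the ridge. The tooth blocks a pin in the entry from turning on counterclockwise.
- home (a point): Point on the neck axis 118 mm above the table: where the cap's origin is when fully home. Cap's origin, jar unpressed: 134 mm up with pins on the teeth, 131 on the ridges (the teeth block it clockwise), 123 dropped into the entries, then 118 after 65 to 83 degrees clockwise to the home stop. Counterclockwise it drops 3 mm off the teeth, 8 mm off the ridges, in 120 degrees at most.
- jar (a joint): Rotation of the jar in its cup, rad, counterclockwise from above positive, 0 at the start. The fit is tight but slips at about 0.45 N m of turning moment, and stays where it slipped.
- beaker: Bystander: clear open beaker, 68 mm wide, 75 mm tall, loose; origin centre of its underside.
- bottle: Bystander: closed grey bottle with white cap, 54 mm wide, 110 mm tall, loose; origin centre of its underside.
- basket: Bystander: small steel basket cylinder, 24 mm wide, 37 mm tall, loose; origin centre of its underside.
There are look-alikes about, which are no part of the job. Leave any orange or turquoise look-alike of the cap alone.

How it is judged:
At the end, for the whole second after the job is handed in: The cap sits fully home on the jar: its origin 115 to 119.4 mm above the stand's underside (118 mm nominal), within 4 mm of the stand's axis, tilted less than 0.07 rad, at rest, jar not pressed down (z of cap in the frame of holder between 0.115 and 0.1194 m and horizontal distance between cap and holder below 0.004 m and angle between cap's own z axis and vertical below 0.07 rad and linear speed of cap below 0.02 m/s); the robot touches nothing.
It fails at once if the jar is forced round in its cup by more than 0.25 rad (value of joint jar above 0.25 rad or value of joint jar below -0.25 rad).
It fails at once if the jar is rammed: more than 40 N between the cap and the stand with its jar (contact force between cap and holder above 40 N).
It fails at once if the beaker is moved more than 25 mm (distance of beaker from where it was at the start of the episode above 0.025 m).
It fails at once if the bottle is moved more than 25 mm (distance of bottle from where it was at the start of the episode above 0.025 m).
It fails at once if the basket is moved more than 25 mm (distance of basket from where it was at the start of the episode above 0.025 m).
It also fails if it takes over 67 s, if anything falls off the work surface, if the arm or the gripper's body presses on something with over 40 N, if the wrist force passes 120 N, or if a joint passes its speed limit or range.

## Working session

There is one attempt and no reset: what is moved stays moved. The work goes in short steps, Python scripts to look and compute and a tool call to move; the robot and the scene stay as the last step left them, time stands still between calls to the robot, and variables do not carry over. Pictures are saved under pics/ and viewed, at most 10 in all, crops included, and the job is handed in when it is done.

Besides the shell and the picture viewer there is one more tool, called as name(argument=value, ...), one argument or row to a line, values as JSON. jog_arm: Moves the arm, as the interface text tells. Shifts and turns lie within -1 to 1; 1 stands for 3 cm of shift or 8 degrees of turn. Its arguments: {"type":"object","properties":{"series":{"type":"string"},"force":{"type":"number"}},"required":["series"]}

```bash
mkdir -p pics
cat > h.py <<'E'
import numpy as np, cv2
from scipy.spatial.transform import Rotation as R
from station import manip
def ray(m,u,v):
    f=240/np.tan(np.radians(m["vfov"])/2)
    d=np.array([(u-m["cx"])/f,(v-m["cy"])/f]); s=d.copy()
    for _ in range(20): s=d/(1+m["k1"]*(s@s))
    return np.array(m["origin"]),R.from_quat(m["orientation"]).apply([s[0],-s[1],-1])
def plane(m,u,v,z):
    o,d=ray(m,u,v); return o+d*(z-o[2])/d[2]
def proj(m,p):
    f=240/np.tan(np.radians(m["vfov"])/2)
    c=R.from_quat(m["orientation"]).inv().apply(np.array(p)-m["origin"])
    s=np.array([c[0],-c[1]])/-c[2]; s=s*(1+m["k1"]*(s@s)); return s*f+[m["cx"],m["cy"]]
E
python3 - <<'E'
from h import *
for n in ["scene","side","wrist"]:
    m=manip.camera_model(n); print(n,m)
    cv2.imwrite(f"pics/{n}0.png",manip.camera(n))
s=manip.get_state(); print(s)
E
```

```text
scene {'vfov': 42.8044154449597, 'cx': 313.15524024378203, 'cy': 236.9426748661212, 'k1': -0.17122165894452746, 'origin': array([ 1.22046633, -0.00470421,  0.74798653]), 'orientation': array([0.27615414, 0.28779901, 0.64865409, 0.64819634])}
side {'vfov': 52.084608217556884, 'cx': 317.59552726238024, 'cy': 244.417525653346, 'k1': -0.028946089950075395, 'origin': array([0.22098257, 0.4342319 , 0.48139577]), 'orientation': array([-0.15244146,  0.45755339,  0.82288905, -0.30043319])}
wrist {'vfov': 61.42164914382651, 'cx': 326.9833404282579, 'cy': 239.29723741320336, 'k1': 0.0066389732838682625, 'origin': array([0.52443586, 0.08224946, 0.37301358]), 'orientation': array([-1.61375239e-01,  6.31103809e-04, -1.07312045e-04,  9.86892913e-01])}
{'time': 0.15, 'qpos': array([-1.27800603e-01,  4.86113489e-02,  9.79177650e-02,  1.62200668e+00,
        3.98479518e-07,  1.44299242e+00]), 'dq': array([-0.00032094, -0.00116364,  0.00444973, -0.00199678, -0.00011237,
        0.00151653]), 'joint_efforts': array([ 1.92174317e-03, -3.39259207e+01,  3.20423770e+01,  1.53483648e-02,
       -7.92531455e-05, -2.20000692e-05]), 'ee_pos': array([5.24508145e-01, 5.04040053e-05, 2.30350051e-01]), 'eef_rot': array([ 7.07105293e-01,  7.07107628e-01, -5.81699571e-04, -7.53569230e-04]), 'ft_force': array([ 0.66719302,  0.66508723, -0.20854477]), 'ft_torque': array([-0.04100831,  0.01349437, -0.01877534]), 'grasp_force': 0.0, 'opening': 1.0016483482483862}
```

View pics/scene0.png

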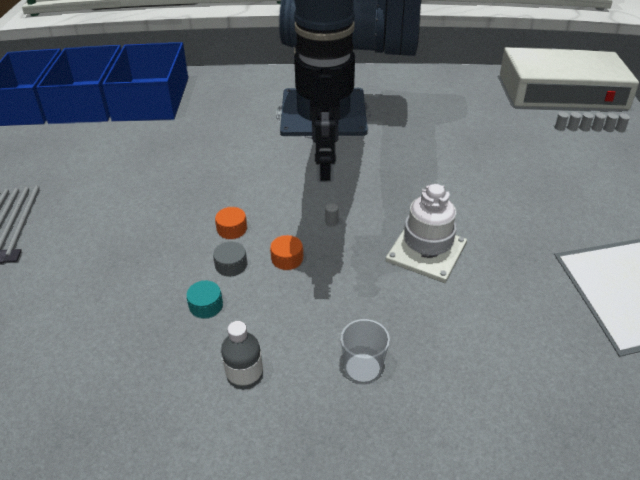

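View pics/side0.png

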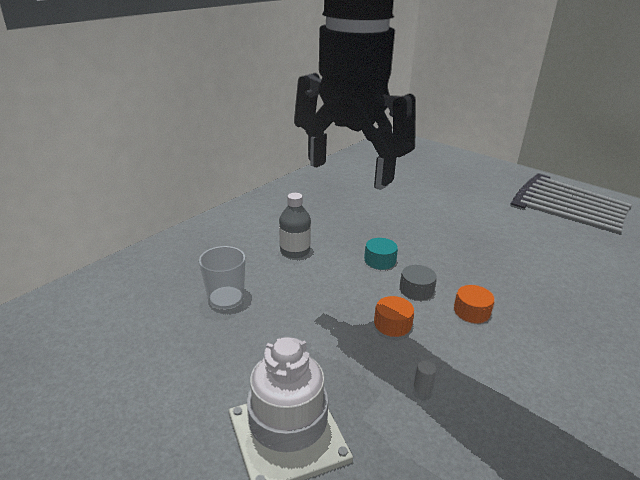

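View pics/wrist0.png

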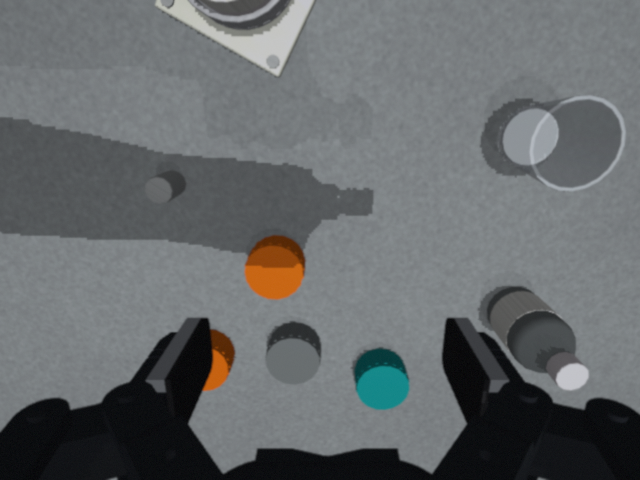

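The overview shows the grey cap at scene (230,253), side (418,275) and wrist (293,358). It stands between two orange caps and a turquoise one. The stand's neck is at scene (435,190) and side (287,345).

Run:
```python
from h import *
M={n:manip.camera_model(n) for n in ["scene","side","wrist"]}
I={n:cv2.imread(f"pics/{n}0.png") for n in M}
for n,(lo,hi) in {"o":((3,150,60),(20,255,255)),"t":((80,120,40),(100,255,255))}.items():
    for v in ["scene","side"]:
        k=cv2.inRange(cv2.cvtColor(I[v],cv2.COLOR_BGR2HSV),lo,hi)
        c=[cv2.boundingRect(x) for x in cv2.findContours(k,0,1)[0] if cv2.contourArea(x)>150]
        for b in c: print(n,v,b,plane(M[v],b[0]+b[2]/2,b[1]+b[3]/2,.0155).round(4))
g=cv2.cvtColor(cv2.medianBlur(I["wrist"],5),cv2.COLOR_BGR2GRAY)
print(g[310:400:6,293],g[358,255:335:5])
for p,v in [((230,259),"scene"),((418,282),"side")]: print("cap",v,plane(M[v],*p,.0155).round(4))
print("cap w",plane(M["wrist"],293,358,.031).round(4))
for p,v in [((435,190),"scene"),((287,346),"side")]: print("rim",v,plane(M[v],*p,.142).round(4))
for p in [(332,220),]: print("basket",plane(M["scene"],*p,0.01))
print("bottle",plane(M["scene"],244,372,.02),"beaker",plane(M["scene"],362,368,0))
A=cv2.resize(I["scene"][170:290,380:480],None,fx=4,fy=4,interpolation=2)
B=cv2.resize(I["side"][325:475,220:360],None,fx=3.2,fy=3.2,interpolation=2)
o=np.zeros((480,850,3),np.uint8);o[:480,:400]=A;o[:480,400:848]=B
cv2.imwrite("pics/c1.png",o[:,:800])
```

```text
o scene (271, 236, 32, 34) [ 0.4746 -0.0656  0.0155]
o scene (215, 207, 31, 32) [ 0.3964 -0.1711  0.0155]
o side (374, 296, 40, 40) [ 0.4728 -0.0654  0.0155]
o side (454, 285, 40, 38) [ 0.3952 -0.1687  0.0155]
t scene (187, 281, 35, 37) [ 0.5798 -0.1937  0.0155]
t side (365, 238, 33, 31) [ 0.5773 -0.1927  0.0155]
[132 131  60  46  47 109 109 109 109 109 109 109 110 131 131] [129 133 116 109 109 109 109 109 109 109 109 109 109 104 133 134]
cap scene [ 0.4885 -0.1622  0.0155]
cap side [ 0.4877 -0.1616  0.0155]
cap w [ 0.4904 -0.1568  0.031 ]
rim scene [0.4629 0.1744 0.142 ]
rim side [0.4598 0.1771 0.142 ]
basket [0.38392015 0.01266924 0.01      ]
bottle [ 0.72100997 -0.11766696  0.02      ] beaker [0.70048144 0.05207518 0.        ]
```

View pics/c1.png

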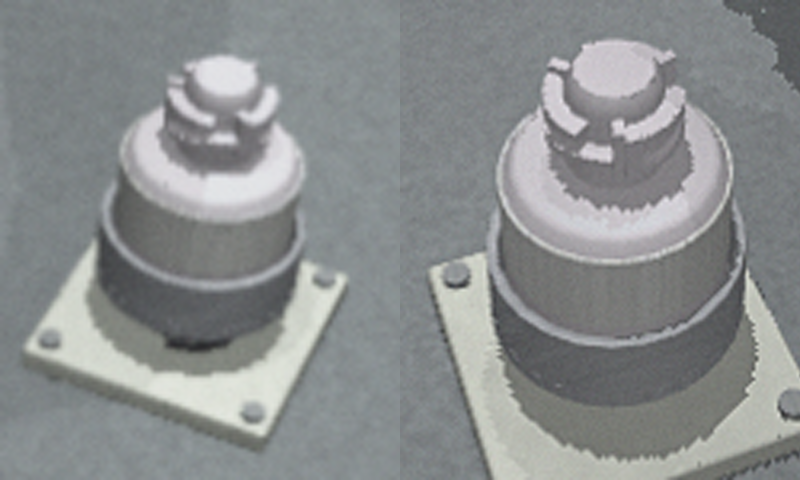

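The crop shows the rim disc at scene (435.5,189.3) and side (286.6,346.9). The teeth and entries are visible below it. I'll move above the cap with the finger axis at 52°, which keeps the fingers clear of the neighbouring caps.

jog_arm(
  series="0 0 0 -0.9 -0.2 0.5 1;0 0 0 -0.9 -0.2 0.5 1;0 0 0 -0.9 -0.2 0.5 1;0 0 0 -0.9 -0.2 0.5 1;0 0 0 -0.9 -0.2 0.5 1;0 0 0 -0.8 -0.17 0.5 1;0 0 -1 0 0 0 1;0 0 -1 0 0 0 1;0 0 -1 0 0 0 1;0 0 -1 0 0 0 1;0 0 -1 0 0 0 1;0 0 -1 0 0 0 1;0 0 -0.5 0 0 0 1;0 0 0 0 0 0 1;0 0 0 0 0 0 1",
)

```text
time: 2.02
ee_pos: [0.4897, -0.1589, 0.1411]
eef_rot: [0.326, 0.945, 0.0, -0.0]
ft_force: [-0.1, -0.6, 0.2]
opening: 0.999
grasp_force: 0.0
```

Run:
```python
from h import *
s=manip.get_state(); print(s["ee_pos"],s["qpos"],R.from_quat(s["eef_rot"]).as_matrix().round(3))
m=manip.camera_model("wrist"); im=manip.camera("wrist")
cv2.imwrite("pics/w1.png",im)
g=cv2.cvtColor(cv2.medianBlur(im,5),cv2.COLOR_BGR2GRAY)
p=proj(m,(.4895,-.159,.031)); print(p)
k=cv2.inRange(g,101,118); 
for c in cv2.findContours(k,0,1)[0]:
    if cv2.contourArea(c)>1500:
        (x,y),r=cv2.minEnclosingCircle(c); print(cv2.contourArea(c),cv2.boundingRect(c),cv2.fitEllipse(c),plane(m,*cv2.fitEllipse(c)[0],.031))
```

```text
[ 0.489735   -0.15894641  0.14107403] [-4.44106794e-01  2.08267691e-02 -1.07837115e-01  1.44260122e+00
 -3.93563092e-05  2.20109974e-01] [[-0.787  0.616 -0.   ]
 [ 0.616  0.787  0.   ]
 [ 0.    -0.    -1.   ]]
[326.59764295 235.07518428]
3427.0 (329, 324, 76, 62) ((367.47271728515625, 354.5832824707031), (60.283172607421875, 75.4459228515625), 86.82259368896484) [ 0.58011752 -0.19212547  0.031     ]
6022.5 (408, 0, 98, 90) ((459.17425537109375, 39.08644485473633), (84.227783203125, 102.59973907470703), 104.55626678466797) [ 0.44409695 -0.02822323  0.031     ]
```

View pics/w1.png

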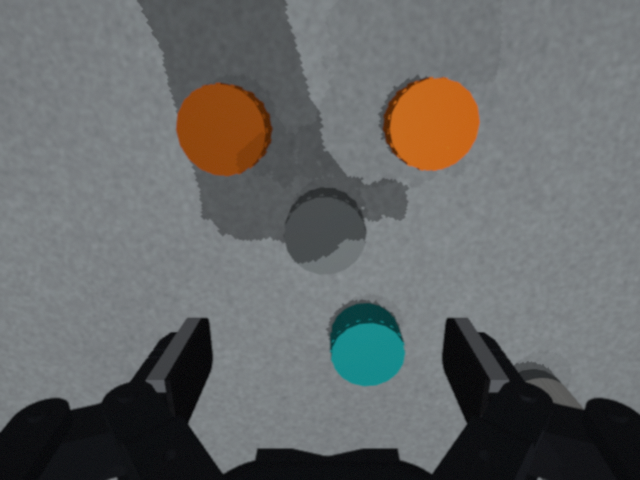

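The cap centre shows at (325.5,235), against a prediction of (326.6,235), so I can descend and grip.

jog_arm(
  series="0 0 0 0 0 0.9 1;0 0 0 0 0 0.9 1;0 0 0 0 0 0.9 1;0 0 0 0 0 0.9 1;0 0 0 0 0 0.7 1;0 0 0 0 0 0.33 1;0 0 0 0 0 0 1;0 0 0 0 0 0 0.6;0 0 0 0 0 0 0.5;0 0 0 0 0 0 0.5;0 0 0 0 0 0 0.5;0 0 0 0 0 0 0.5;0 0 0 0 0 0 0.5;0 0 0 0 0 0 0.5",
  force=25,
)

```text
time: 3.82
ee_pos: [0.4911, -0.1596, 0.0039]
eef_rot: [0.326, 0.946, -0.0, 0.001]
ft_force: [-0.1, -0.1, 7.0]
opening: 0.625
grasp_force: 26.9
```

jog_arm(
  series="0 0 0 0 0 -0.2 0.5;0 0 0 0 0 -0.8 0.5;0 0 0 0 0 -1 0.5;0 0 0 0 0 -1 0.5;0 0 0 0 0 -1 0.5;0 0 0 0 0 -1 0.5;0 0 0 0 0 -1 0.5;0 0 0 0.767 0.818 -0.4 0.5;0 0 0 0.767 0.818 0 0.5;0 0 0 0.767 0.818 0 0.5;0 0 0 0.767 0.818 0 0.5;0 0 0 0.767 0.818 0 0.5;0 0 0 0.767 0.818 0 0.5;0 0 0 0.767 0.818 0 0.5;0 0 0 0.767 0.818 0 0.5;0 0 0 0.767 0.818 0 0.5;0 0 0 0.767 0.818 0 0.5;0 0 0 0 0 0 0.5;0 0 0 0 0 0 0.5",
)

```text
time: 6.2
ee_pos: [0.4593, 0.1757, 0.194]
eef_rot: [0.325, 0.946, -0.001, -0.0]
ft_force: [-0.5, 0.4, -0.5]
opening: 0.624
grasp_force: 26.5
```

Run:
```python
from h import *
s=manip.get_state(); print(s["ee_pos"],s["qpos"],s["opening"],s["ft_force"],s["ft_torque"])
a=manip.camera("scene");b=manip.camera("side")
cv2.imwrite("pics/s2.png",a);cv2.imwrite("pics/d2.png",b)
o=np.zeros((600,800,3),np.uint8)
o[:,:400]=cv2.resize(a[130:280,380:480],None,fx=4,fy=4,interpolation=2)
o[:,400:]=cv2.resize(b[250:400,237:337],None,fx=4,fy=4,interpolation=2)
cv2.imwrite("pics/c2.png",o)
```

```text
[0.45931021 0.1756924  0.19400579] [ 2.29247227e-01 -4.27282400e-02 -6.58184112e-02  1.54882904e+00
 -5.70363407e-04  8.92146589e-01] 0.6236443405743066 [-0.54458676  0.4083575  -0.51369713] [0.03202908 0.06438187 0.01122643]
```

View pics/c2.png

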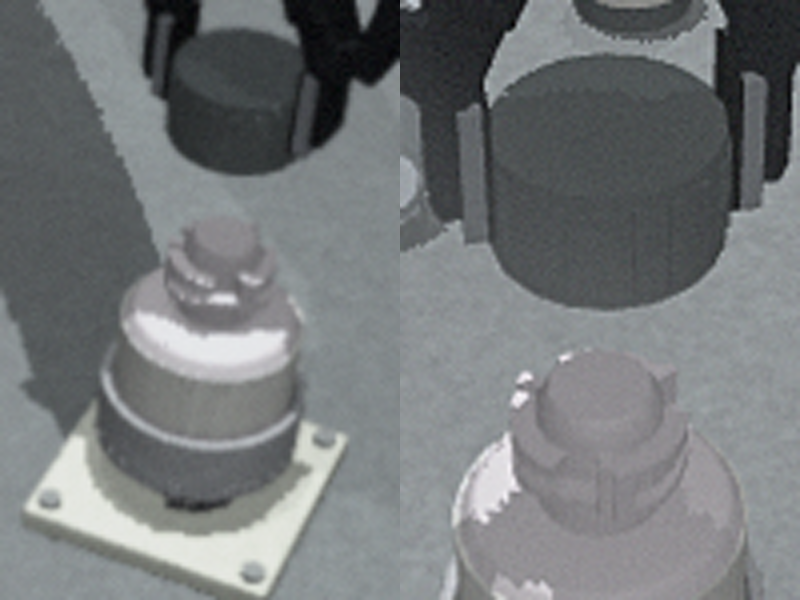

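The crop shows the held cap upright. Its axis columns are 439.4 (scene) and 289.2 (side), and the neck's are 435.5 and 286.8. I'll solve both positions from the columns alone.

Run:
```python
from h import *
from scipy.optimize import fsolve
a,b=manip.camera_model("scene"),manip.camera_model("side")
f=lambda z,u,v:fsolve(lambda q:[proj(a,[*q,z])[0]-u,proj(b,[*q,z])[0]-v],[.46,.175])
r=f(.140,435.5,286.8);c=f(.206,439.4,289.2)
T=R.from_quat(manip.get_state()["eef_rot"]).as_matrix()
print("rim",r,"cap",c,"tool-shift units",(T[:2,:2].T@(r-c))/.03)
print(f(.140,436.0,286.8),f(.140,435.5,287.3))
print(plane(a,435.5,189.3,.142),plane(b,286.6,346.9,.142),plane(a,439.5,145.7,.221),plane(b,289.25,281.2,.221))
```

```text
rim [0.46147738 0.17558658] cap [0.45882108 0.17430969] tool-shift units [-0.04347306  0.08810015]
[0.46063283 0.17651279] [0.46071765 0.17569531]
[0.46107419 0.1754086  0.142     ] [0.45928771 0.17824575 0.142     ] [0.45419464 0.17338689 0.221     ] [0.45721666 0.17585805 0.221     ]
```

jog_arm(
  series="0 0 0 -0.04 0.085 0 0.5;0 0 0 0 0 0.5 0.5;0 0 0 0 0 0.5 0.5;0 0 0 0 0 0.4 0.5;0 0 0 0 0 0.1 0.5;0 0 0 0 0 0.1 0.5;0 0 0 0 0 0.1 0.5;0 0 0 0 0 0.1 0.5;0 0 0 0 0 0 0.5",
)

```text
time: 7.42
ee_pos: [0.4621, 0.1773, 0.1403]
eef_rot: [0.326, 0.946, -0.0, -0.0]
ft_force: [-0.2, -0.2, -0.8]
opening: 0.627
grasp_force: 26.5
```

jog_arm(
  series="0 0 0 0 0 0.1 0.5;0 0 0 0 0 0.1 0.5;0 0 0 0 0 0 0.5",
)

```text
time: 7.8
ee_pos: [0.4623, 0.1773, 0.1344]
eef_rot: [0.326, 0.946, 0.0, 0.0]
ft_force: [-0.2, 0.3, 0.8]
opening: 0.626
grasp_force: 26.7
```

jog_arm(
  series="0 0 0 0 0 0.1 0.5;0 0 0 0 0 0.1 0.5;0 0 0 0 0 0 0.5",
)

```text
time: 8.18
ee_pos: [0.4624, 0.1774, 0.1287]
eef_rot: [0.326, 0.946, 0.0, 0.0]
ft_force: [-1.2, -0.3, 2.5]
opening: 0.631
grasp_force: 26.9
```

jog_arm(
  series="0 0 0 0 0 0.1 0.5;0 0 0 0 0 0 0.5;0 0 0 0 0 0 0.5",
)

```text
time: 8.55
ee_pos: [0.4624, 0.1774, 0.1258]
eef_rot: [0.326, 0.946, 0.0, 0.0]
ft_force: [-1.2, -0.8, 4.9]
opening: 0.628
grasp_force: 27.0
```

jog_arm(
  series="0 0 -0.5 0 0 0 0.5;0 0 -0.5 0 0 0 0.5;0 0 -0.5 0 0 0 0.5;0 0 -0.4 0 0 0 0.5;0 0 0 0 0 0 0.5",
)

```text
time: 9.18
ee_pos: [0.4625, 0.1775, 0.1257]
eef_rot: [0.198, 0.98, 0.0, 0.0]
ft_force: [0.4, -0.6, 4.1]
opening: 0.625
grasp_force: 27.0
```

jog_arm(
  series="0 0 -0.5 0 0 0 0.5;0 0 -0.5 0 0 0 0.5;0 0 -0.5 0 0 0 0.5;0 0 0 0 0 0 0.5",
)

```text
time: 9.68
ee_pos: [0.4625, 0.1774, 0.1257]
eef_rot: [0.095, 0.996, 0.0, 0.0]
ft_force: [0.2, 0.1, 4.9]
opening: 0.627
grasp_force: 27.0
```

jog_arm(
  series="0 0 -0.5 0 0 0 0.5;0 0 -0.5 0 0 0 0.5;0 0 -0.5 0 0 0 0.5;0 0 0 0 0 0 0.5",
)

```text
time: 10.18
ee_pos: [0.4625, 0.1774, 0.1257]
eef_rot: [-0.01, 1.0, 0.0, 0.0]
ft_force: [-0.6, -0.7, 5.3]
opening: 0.625
grasp_force: 27.0
```

jog_arm(
  series="0 0 -0.5 0 0 0 0.5;0 0 -0.5 0 0 0 0.5;0 0 -0.5 0 0 0 0.5;0 0 0 0 0 0 0.5",
)

```text
time: 10.68
ee_pos: [0.4629, 0.1776, 0.1258]
eef_rot: [-0.114, 0.993, 0.0, 0.001]
ft_force: [1.9, 0.2, 5.0]
opening: 0.632
grasp_force: 27.0
```

```bash
python3 -c "
from h import *
s=manip.get_state();print(s['ft_force'],s['ft_torque'],s['qpos'],s['ee_pos'])"
```

```text
[1.8510374  0.17447375 5.02061591] [ 0.259231   -0.21576556 -0.02947725] [ 2.30758630e-01 -2.73956997e-02 -1.86343452e-01  1.41000368e+00
  4.98822639e-04  2.48442281e-03] [0.46292189 0.17764375 0.12581323]
```

jog_arm(
  series="0 0 -0.4 0 0 0 0.5;0 0 -0.4 0 0 0 0.5;0 0 0 0 0 0 0.5;0 0 0 0 0 0 0.5",
)

```text
time: 11.18
ee_pos: [0.4616, 0.177, 0.1247]
eef_rot: [-0.169, 0.986, -0.0, -0.001]
ft_force: [-0.1, -0.3, 2.3]
opening: 0.624
grasp_force: 26.8
```

```bash
python3 -c "
from h import *
s=manip.get_state();print(s['ft_force'],s['ft_torque'],s['qpos'],s['ee_pos'])"
```

```text
[-0.09061761 -0.28023992  2.33993802] [-0.06808124  0.03719854  0.02798856] [ 2.30694026e-01 -2.68623345e-02 -1.88033522e-01  1.41137241e+00
 -3.99955061e-04 -1.09736361e-01] [0.46157186 0.17700296 0.12470469]
```

jog_arm(
  series="0 0 -0.4 0 0 0 0.5;0 0 0 0 0 0 0.5;0 0 0 0 0 0 0.5",
)

```text
time: 11.55
ee_pos: [0.4618, 0.1772, 0.1251]
eef_rot: [-0.197, 0.98, -0.0, -0.0]
ft_force: [0.0, -0.0, 2.0]
opening: 0.622
grasp_force: 26.8
```

```bash
python3 -c "
from h import *
s=manip.get_state();print(s['ft_force'],s['ft_torque'],s['qpos'][5],s['ee_pos'])
import time
m=manip
for i in range(4):
  manip.camera('side');print(manip.get_state()['ft_force'],manip.get_state()['ft_torque'])"
```

```text
[ 0.02117006 -0.03778524  2.00423097] [-0.0658369   0.10336701  0.01969821] -0.16596687490413545 [0.46183738 0.1771991  0.12513881]
[-0.7231572  -0.90170676  1.37806334] [-0.09101273  0.10648118 -0.00437463]
[-0.75588228 -1.18588833  1.46916808] [-0.08621481  0.15157708  0.02907106]
[-0.92386797 -0.49735919  2.04930467] [-0.13989599  0.15412266 -0.00525873]
[-0.36791867 -0.2434567   0.85932163] [-0.15184874  0.17002898 -0.03907657]
```

jog_arm(
  series="0 0 0.5 0 0 0.01 0.5;0 0 0.5 0 0 0.01 0.5;0 0 0.5 0 0 0.01 0.5;0 0 0.5 0 0 0.01 0.5;0 0 0.5 0 0 0.01 0.5;0 0 0.5 0 0 0.01 0.5;0 0 0 0 0 0 0.5",
)

```text
time: 12.62
ee_pos: [0.4625, 0.1775, 0.1238]
eef_rot: [0.01, 1.0, 0.0, 0.0]
ft_force: [0.4, 0.2, 1.7]
opening: 0.623
grasp_force: 26.8
```

```bash
python3 -c "
from h import *
a=[]
for i in range(4):
  s=manip.get_state();a.append([*s['ft_force'],*s['ft_torque']]);manip.camera('side')
print(np.mean(a,0).round(3),s['qpos'][5],s['ee_pos'])"
```

```text
[ 5.710e-01  3.640e-01  1.411e+00  4.400e-02 -9.800e-02 -1.000e-03] 0.2509816797691432 [0.46245814 0.1774588  0.12377565]
```

jog_arm(
  series="0 0 0.5 0 0 0.012 0.5;0 0 0.5 0 0 0.012 0.5;0 0 0.5 0 0 0.012 0.5;0 0 0.5 0 0 0.012 0.5;0 0 0.5 0 0 0.012 0.5;0 0 0.5 0 0 0.012 0.5;0 0 0 0 0 0 0.5",
)

```text
time: 13.7
ee_pos: [0.4621, 0.1773, 0.1214]
eef_rot: [0.218, 0.976, -0.0, -0.0]
ft_force: [0.3, 0.8, 2.0]
opening: 0.626
grasp_force: 26.8
```

```bash
cat > t.py <<'E'
from h import *
a=[]
for i in range(4):
  s=manip.get_state();a.append([*s['ft_force'],*s['ft_torque']]);manip.camera('side')
print(np.mean(a,0).round(3),s['qpos'][5],s['ee_pos'])
E
python3 t.py
```

```text
[ 0.448  0.09   1.952  0.016 -0.065  0.004] 0.6695368051301287 [0.46218462 0.17727719 0.12147336]
```

jog_arm(
  series="0 0 0.5 0 0 0.01 0.5;0 0 0.5 0 0 0.01 0.5;0 0 0.4 0 0 0.01 0.5;0 0 0 0 0 0 0.5",
)

```text
time: 14.4
ee_pos: [0.4621, 0.1773, 0.1205]
eef_rot: [0.312, 0.95, -0.0, -0.0]
ft_force: [-0.0, 0.1, 1.6]
opening: 0.624
grasp_force: 26.8
```

```bash
python3 t.py
```

```text
[-0.145  0.126  1.508  0.015 -0.074  0.023] 0.8651345126977016 [0.4621385  0.17723545 0.1205455 ]
```

jog_arm(
  series="0 0 0.5 0 0 0.01 0.5;0 0 0.5 0 0 0.01 0.5;0 0 0 0 0 0 0.5",
)

```text
time: 14.98
ee_pos: [0.4621, 0.1773, 0.1199]
eef_rot: [0.377, 0.926, -0.0, -0.0]
ft_force: [-0.5, 0.4, 1.5]
opening: 0.627
grasp_force: 26.8
```

```bash
python3 t.py
```

```text
[ 0.126  0.244  1.646 -0.015 -0.041 -0.023] 1.004657446319737 [0.46212374 0.17727407 0.11996038]
```

jog_arm(
  series="0 0 0.3 0 0 0 0.5;0 0 0.3 0 0 0 0.5;0 0 0 0 0 0 0.5",
)

```text
time: 15.55
ee_pos: [0.4621, 0.1771, 0.1199]
eef_rot: [0.416, 0.909, -0.0, 0.0]
ft_force: [-0.6, -0.6, 2.0]
opening: 0.625
grasp_force: 26.8
```

```bash
python3 t.py
```

```text
[-0.537 -0.739  1.135 -0.227  0.026  0.038] 1.0886938373281412 [0.462072   0.17709398 0.11990552]
```

jog_arm(
  series="0 0 0.2 0 0 0 0.5;0 0 0.2 0 0 0 0.5;0 0 0 0 0 0 0.5",
)

```text
time: 16.12
ee_pos: [0.4619, 0.1771, 0.1198]
eef_rot: [0.441, 0.897, -0.0, -0.0]
ft_force: [-0.7, -1.6, 1.0]
opening: 0.626
grasp_force: 26.6
```

```bash
python3 t.py
```

```text
[-1.141 -2.592  1.547 -0.461  0.196  0.413] 1.1450761472979378 [0.46192732 0.17713569 0.11984556]
```

The moment reads 0.41 N·m after 75° clockwise, at the height for fully home, so the cap is on its stop. I'll release it and lift away.

jog_arm(
  series="0 0 -0.1 0 0 0 0.5;0 0 0 0 0 0 0.75;0 0 0 0 0 0 0.9;0 0 0 0 0 0 0.9;0 0 0 0 0 0 0.9;0 0 0 0 0 -0.3 0.9;0 0 0 0 0 -0.7 0.9;0 0 0 0 0 -1 0.9;0 0 0 0 0 -1 0.9;0 0 0 0 0 -1 0.9;0 0 0 0 0 0 0.9",
)

```text
time: 17.7
ee_pos: [0.464, 0.1778, 0.2437]
eef_rot: [0.435, 0.9, 0.002, 0.003]
ft_force: [-0.4, -0.0, -0.4]
opening: 0.899
grasp_force: 0.0
```

Run:
```python
from h import *
s=manip.get_state(); print(s["ee_pos"],s["ft_force"])
a=manip.camera("scene");b=manip.camera("side")
ma,mb=manip.camera_model("scene"),manip.camera_model("side")
o=np.zeros((600,800,3),np.uint8)
A=cv2.resize(a[130:280,380:480],None,fx=4,fy=4,interpolation=2)
B=cv2.resize(b[300:450,237:337],None,fx=4,fy=4,interpolation=2)
for z in (.118,.149):
    for I,m,c in((A,ma,(380,130)),(B,mb,(237,300))):
        t=np.linspace(0,6.28,40)
        for q in t:
            p=(proj(m,(.4615+.0275*np.cos(q),.1758+.0275*np.sin(q),z))-c)*4
            cv2.circle(I,tuple(int(x) for x in p),1,(0,0,255),-1)
o[:,:400]=A;o[:,400:]=B
cv2.imwrite("pics/c3.png",o)
```

```text
[0.46397396 0.17775981 0.24373858] [-0.43637042 -0.04196878 -0.39847523]
```

View pics/c3.png

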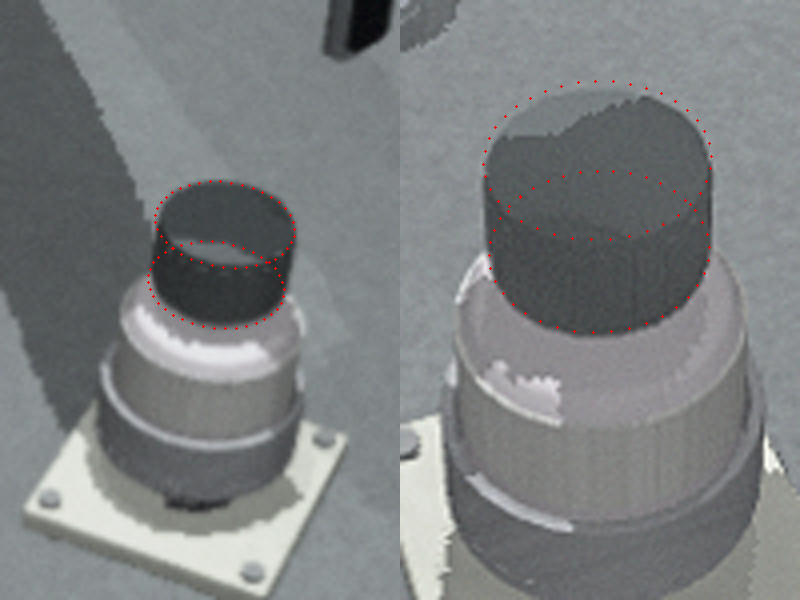

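The cap sits upright on the neck. Its lower edge matches the predicted outline at 118 mm in both views, at about (220,325) and (600,332) in the crop, and the gripper is clear.

```bash
python3 -c "
from station import manip
print(manip.hand_in())"
```

```text
the job is handed in; nothing more can be done
None
```

The grey cap is screwed onto the jar against its home stop and released, and the job is handed in; the final pictures agree with fully home to about 2 mm, and the hand-in returned no verdict.

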